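# Stack walnut boards to dry

### The arm

A 6-joint arm with a two-finger parallel gripper is mounted at the origin on the work surface. World frame = base frame: x ahead of the robot, y to its left, z up, the work surface at z = 0. Lengths are in mm, angles in rad, forces in N, time in s.
With the tool pointing down it reaches from about 350 to 775 mm from the base axis. Payload 7.3 kg.
Tool frame: the origin (TCP) lies on the centre line of the jaws, within the pads' length; the fingertips stand 17 mm ahead of it and the grasp point (between the pads) lies 2 mm behind it; z points along the fingers, y is the line along which they close (so a half turn about z gives the same grasp; the last joint's range is limited). The gripper opens to 92 mm and grips with 3 to 60 N. Pads are 19 mm wide; open, the fingers measure 130 mm over their backs; the gripper's body (75 mm by 190 mm) begins 47 mm behind the grasp point.
Start: joints at [1.204, 0.342, 1.524, -0, 1.275, -0.146], TCP at [114.963, 512.276, 243.741] pointing down, gripper open.
Joint ranges: [-2.53, 2.53], [-0.77, 2.02], [0.04, 2.7], [-1, 4.14], [0.28, 2.66], [-3.11, 3.11]. Speed limits (rad/s): [2.57, 2.57, 3.14, 3.14, 3.14, 3.14].

### API

Orientations are given as [roll, pitch, yaw] about the fixed x, y, z axes, in that order (R = Rz(yaw) Ry(pitch) Rx(roll)).
In Python, from plant import bot gives the robot as it stands. The module is installed in compiled form; this text tells all that it offers.
- The arm moves only by the shell command python3 -m pendant 'ROWS'. ROWS is JSON, a list of rows, each a list of 3 entries, a list of its own where there are three numbers: the shift along the world's x, y, z as a fraction of full scale, then the turn, a rotation vector about the world's x, y, z as a fraction of full scale, then the opening, from -1 (shut) to 1 (fully open), so that 0 is half open. In form: [[[tx, ty, tz], [rx, ry, rz], claw], ...]. A call has exactly 10 rows; each row shifts and turns the commanded pose from where the row before left it; what a row does not reach is not made up. Full scale, the value 1, is 30 mm for a shift and 0.12 rad for a turn. A row lasts 1/12 s, in which the tool goes at most 41.7 mm and 7.16 degrees, less where a joint would pass 70% of its speed; a pose out of reach is approached as far as the arm can. A call with a number of a shift or a turn outside -1 to 1 is refused whole. A call with a gripper value outside its range is refused whole. The fingers move at their own pace and stop on an object; the grip force is fixed at half the most. Time passes only in rows, so rows that do not move let the fingers close, or fill a call up. It gives the time, the measured TCP pose, the force, the opening and the grip force at its end, in the units of the state.
- bot.get_obs(): the state, without advancing time (a new reading comes with each control period).
- bot.capture(name): name is "side" or "top" or "wrist"; returns the picture (400x640x3 uint8, blue, green, red); there is no depth.
- bot.camera_params(name): a dict with "fovy" (degrees; the focal length in pixels is half the picture's height over the tangent of half this angle, whatever the lens; pixels are square), "cx", "cy" (the principal point, pixels), "camera_from_world" (4x4, takes a point from world to camera coordinates). Camera axes: x right, y down, z forward; pixel columns grow to the right and rows downward; lengths in mm; the calibration is good to about 2 mm. A picture is of the moment at which its call begins: read the wrist's pose just before it. camera_params takes no time and is no camera call; for the wrist camera it gives the pose at the moment of the call.
- bot.close_job(): hands the job in; it is judged then, once.
The state is a dict: "time": time; "joint_positions": joint angles; "dq": joint speeds; "tau": joint torques, N m; "tool_pos": TCP position; "tcp_rot": TCP orientation; "contact_force": force on the tool from outside, world axes, zero at the start; "moment": the same for the moment, N m; "grip_width": finger opening in mm; "finger_force": force on a finger pad.
Only numpy, scipy, OpenCV 4.12 (cv2) and the standard library are available. Lean on these libraries where they do the work, as an engineer would, in place of code of your own. Each camera call takes 0.05 s, during which the arm holds its last target. There are 200 camera calls.

### The job

Build the drying stack on the plywood stand: lay the long board along the stand across both of its bearers, then the two stickers crosswise on that board, one directly above each bearer, then the short board on the stickers, lined up with the long one, and last stand the steel weight upright on the middle of the short board. Keep every layer centred over the stand, and do not knock over the glue bottle.

Things in the scene. Friction and masses are not known exactly. Their poses are not given: they have to be found in the camera images.
- stand: Drying stand, fixed to the bench: a plywood plate 200 x 110 x 8 mm carrying two parallel wooden bearers, each 18 mm wide, 110 mm long and 18 mm high, tops 26 mm above the bench. Origin at the centre of the plate's underside, on the bench. x runs along the plate's 200 mm length; the bearers are centred at x = -50 and +50 mm and run along y; z up.
- long_board_mid (a point): Centre of the long walnut board, loose, lying flat: 220 x 56 x 25 mm, dark brown, about 0.2 kg. x along its length, y across its width, z up. Grip it across the 56 mm width near its centre.
- short_board_mid (a point): Centre of the short walnut board, loose, lying flat: 150 x 56 x 25 mm, dark brown, about 0.14 kg. Axes as for the long board.
- sticker_a_mid (a point): Centre of one sticker (spacer strip), loose: a square wooden stick 90 x 16 x 16 mm, 20 g. x along its length, z up. The two stickers are alike and interchangeable.
- sticker_b_mid (a point): Centre of the other sticker, the same as the first.
- weight_mid (a point): Centre, half-way up, of the dark steel weight, loose, standing upright, 72 mm high, about 0.65 kg: a disc 54 mm in diameter and 38 mm high, above it a neck 18 mm in diameter and 8 mm high, above that a round knob 26 mm in diameter and 26 mm high to grip it by. z up; the point lies 36 mm above its foot, the knob spans 10 to 36 mm above the point.
- glue_mid (a point): Centre, half-way up, of the white glue bottle standing loose among the things: 56 mm in diameter, 140 mm high, 0.3 kg. It is not part of the job and must stay standing.
There are look-alikes about, which are no part of the job. Of the things shaped like the part that bears weight_mid, the dark steel one is meant.

How it is judged:
By the outcome, as a careful person would: the job done as asked, in the order asked, and still so for the second after the job is handed in, with the robot touching nothing.
It also fails if it takes over 144 s, if anything falls off the work surface, if the arm or the gripper's body presses on something with over 40 N, if the wrist force passes 120 N, or if a joint passes its speed limit or range.

## Working session

There is one attempt and no reset: what is moved stays moved. The work goes in short steps, Python scripts to look and compute and a shell command to move; the robot and the scene stay as the last step left them, time stands still between calls to the robot, and variables do not carry over. Pictures are saved under pics/ and viewed, at most 14 in all, crops included, and the job is handed in when it is done.

```bash
mkdir -p pics; cat > h.py <<'E'
from plant import bot
import numpy as np, cv2
def cap(n,f):
    p=bot.camera_params(n); im=bot.capture(n); cv2.imwrite('pics/'+f,im); np.savez('pics/'+f+'.npz',M=p['camera_from_world'],k=[p['fovy'],p['cx'],p['cy']]); return im
def ray(f,u,v):
    d=np.load('pics/'+f+'.npz');M=d['M'];fy,cx,cy=d['k'];F=200/np.tan(np.radians(fy)/2)
    R=M[:3,:3];return -R.T@M[:3,3], R.T@np.array([(u-cx)/F,(v-cy)/F,1])
def onz(f,u,v,z):
    c,d=ray(f,u,v);return c+d*(z-c[2])/d[2]
def tri(*o):
    A=np.zeros((3,3));b=np.zeros(3)
    for f,u,v in o:
        c,d=ray(f,u,v);d=d/np.linalg.norm(d);P=np.eye(3)-np.outer(d,d);A+=P;b+=P@c
    return np.linalg.solve(A,b)
def proj(f,p):
    d=np.load('pics/'+f+'.npz');M=d['M'];fy,cx,cy=d['k'];F=200/np.tan(np.radians(fy)/2)
    q=M[:3,:3]@p+M[:3,3];return q[:2]/q[2]*F+[cx,cy]
E
python3 - <<'E'
from h import *
for n in('top','side','wrist'):
    cap(n,n+'0.png'); p=bot.camera_params(n); print(n,p['fovy'],p['cx'],p['cy'],ray(n+'0.png',p['cx'],p['cy']))
o=bot.get_obs();print(o)
E
```

```text
top 53.94484918069154 318.3872819444658 199.67689947021952 (array([ 370.52236661,   32.86009889, 1130.85822767]), array([ 6.63155285e-02, -2.36890697e-04, -9.97798674e-01]))
side 54.37598246987026 312.28224419528595 200.4684367553682 (array([ 217.88452398, -644.39712455,  702.42342978]), array([ 0.25803182,  0.69902371, -0.66692235]))
wrist 63.54729403830238 319.20342676883286 198.17311831390924 (array([ 33.79988014, 531.49234481, 384.53231652]), array([ 0.29564921, -0.06899838, -0.95280154]))
{'time': 0.15, 'joint_positions': array([ 1.20399904e+00,  3.42549434e-01,  1.52476902e+00,  1.42884816e-05,
        1.27541632e+00, -1.45980730e-01]), 'dq': array([ 0.00225765, -0.00412308, -0.00328584, -0.00020773,  0.0007746 ,
       -0.00092915]), 'tau': array([ 9.80229197e-04, -4.31468117e+01, -2.44354588e+01,  7.17570749e-02,
        5.37937589e-02, -1.12240116e-04]), 'tool_pos': array([114.8525684 , 511.99843596, 243.22145698]), 'tcp_rot': array([-3.14046467e+00, -1.79655906e-04,  2.92077183e+00]), 'contact_force': array([ 0.06850497,  0.35484172, -0.23595681]), 'moment': array([-0.01895867, -0.00313072, -0.0270036 ]), 'finger_force': 0.0, 'grip_width': 91.63230297604055}
```

View pics/top0.png

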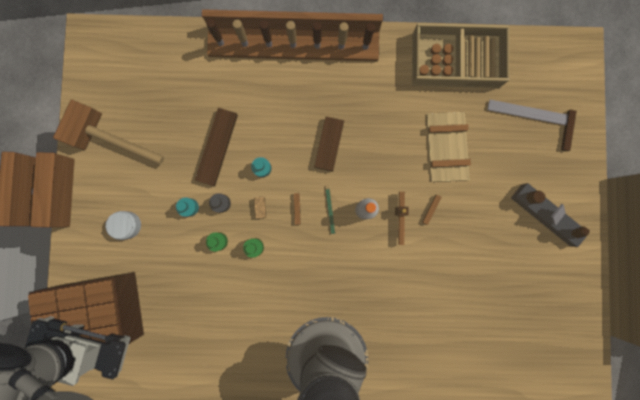

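View pics/side0.png

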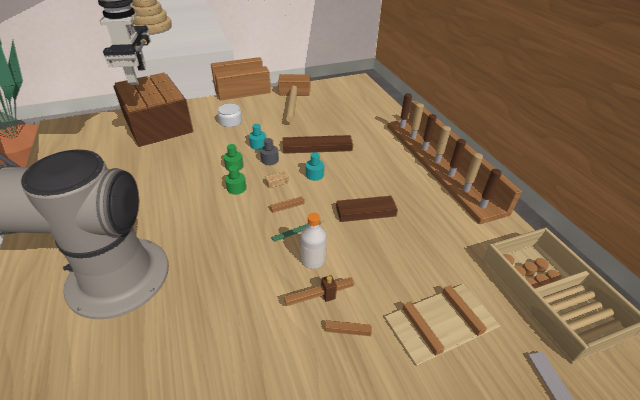

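The top view shows the long board at (216,147), short board (329,145), stickers (296,209) and (431,210), dark weight (219,203), glue (368,208), and stand (448,147). The side view shows the same things. I'll enlarge both.

```bash
python3 - <<'E'
import cv2
def crop(f,x,y,w,h,s,o):
    im=cv2.imread('pics/'+f)[y:y+h,x:x+w]; cv2.imwrite('pics/'+o,cv2.resize(im,None,fx=s,fy=s,interpolation=cv2.INTER_CUBIC))
crop('top0.png',185,95,150,150,4,'t1.png')
crop('top0.png',335,100,150,150,4,'t2.png')
crop('side0.png',240,120,200,100,4,'s1.png')
crop('side0.png',260,200,250,170,3.2,'s2.png')
E
```

```text
(no output)
```

View pics/t1.png

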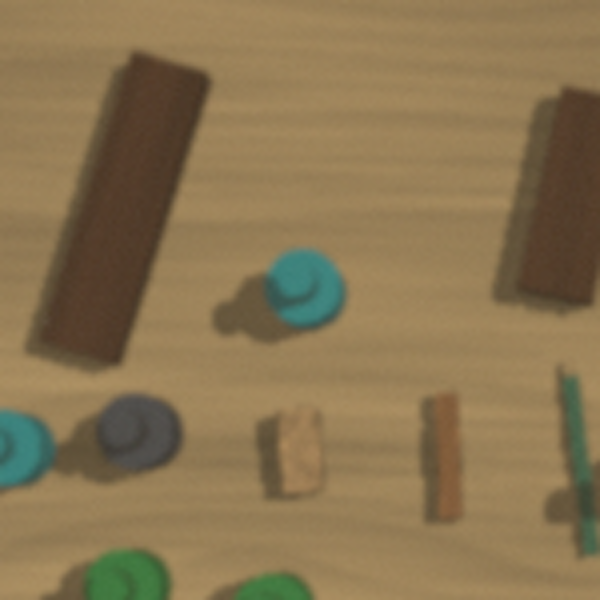

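View pics/t2.png

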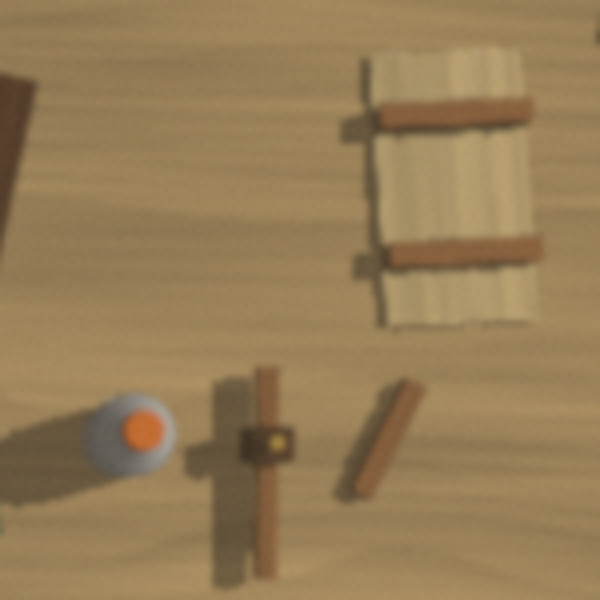

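View pics/s1.png

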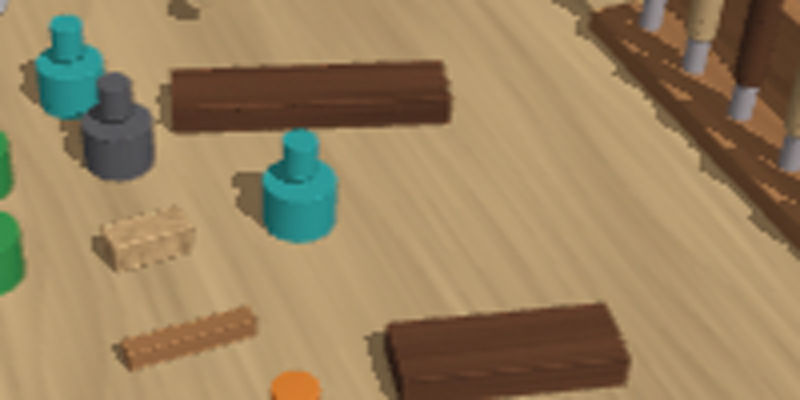

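View pics/s2.png

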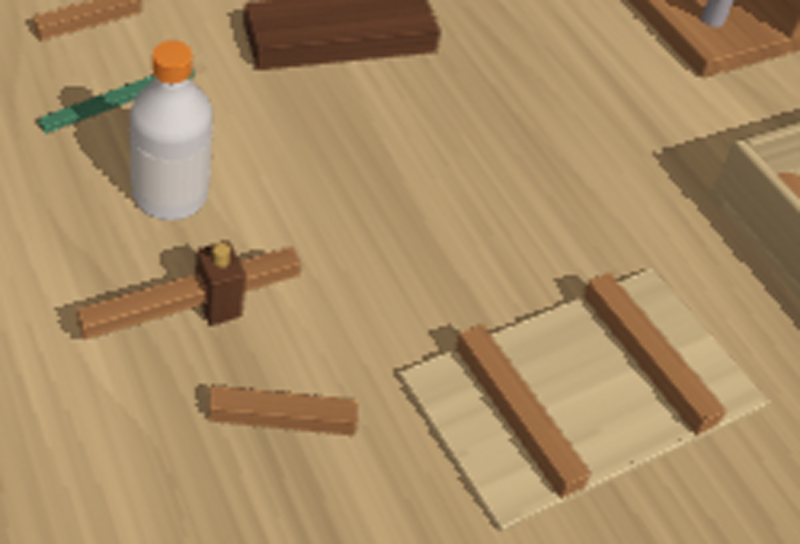

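Crops read: the long board's top corners, the short board's, both stickers, the plate corners, and the knob and cap are all resolved in both views. Triangulating them now.

```bash
cat > m.py <<'E'
from h import *
def T(n,u,v): ox,oy={1:(185,95),2:(335,100)}[n]; return ('top0.png',(u+.5)/4-.5+ox,(v+.5)/4-.5+oy)
def S(n,u,v): ox,oy,s={1:(240,120,4),2:(260,200,3.2)}[n]; return ('side0.png',(u+.5)/s-.5+ox,(v+.5)/s-.5+oy)
I={'long':[(T(1,135,53),S(1,443,62)),(T(1,203,74),S(1,449,95)),(T(1,42,343),S(1,172,70)),(T(1,114,362),S(1,172,108))],
'short':[(T(1,562,88),S(1,606,304)),(T(2,36,82),S(1,628,354)),(T(1,516,290),S(1,388,325)),(T(1,592,305),S(1,401,376))],
'stA':[(T(1,445,393),S(1,252,314)),(T(1,449,519),S(1,127,351))],
'stB':[(T(2,415,382),S(2,355,407)),(T(2,362,492),S(2,209,394))],
'plate':[(T(2,370,55),S(2,648,268)),(T(2,521,48),S(2,768,403)),(T(2,388,326),S(2,395,372)),(T(2,540,320),S(2,503,527))],
'bear1':[(T(2,377,113),S(2,600,279)),(T(2,533,108),S(2,714,412))],
'bear2':[(T(2,386,253),S(2,472,333)),(T(2,541,246),S(2,578,485))],
'knob':[(T(1,120,427),S(1,114,80))],'glue':[(T(2,144,431),S(2,172,48))]}
for k,L in I.items():
    P=np.array([tri(*o) for o in L]);print(k,'mid',P.mean(0).round(1),[tuple(p.round(0)) for p in P])
E
python3 m.py
```

```text
long mid [589.5 328.8  24.2] [(np.float64(702.0), np.float64(326.0), np.float64(23.0)), (np.float64(686.0), np.float64(276.0), np.float64(26.0)), (np.float64(491.0), np.float64(382.0), np.float64(25.0)), (np.float64(478.0), np.float64(331.0), np.float64(24.0))]
short mid [606.1   6.8  24. ] [(np.float64(685.0), np.float64(19.0), np.float64(22.0)), (np.float64(673.0), np.float64(-34.0), np.float64(26.0)), (np.float64(539.0), np.float64(48.0), np.float64(21.0)), (np.float64(527.0), np.float64(-6.0), np.float64(27.0))]
stA mid [418.9  94.5  10.5] [(np.float64(463.0), np.float64(97.0), np.float64(11.0)), (np.float64(374.0), np.float64(92.0), np.float64(10.0))]
stB mid [ 426.3 -289.9   16. ] [(np.float64(466.0), np.float64(-309.0), np.float64(16.0)), (np.float64(386.0), np.float64(-271.0), np.float64(16.0))]
plate mid [ 609.2 -338.9    7.5] [(np.float64(704.0), np.float64(-277.0), np.float64(7.0)), (np.float64(713.0), np.float64(-387.0), np.float64(7.0)), (np.float64(505.0), np.float64(-291.0), np.float64(7.0)), (np.float64(515.0), np.float64(-401.0), np.float64(8.0))]
bear1 mid [ 661.4 -334.    22.9] [(np.float64(659.0), np.float64(-280.0), np.float64(19.0)), (np.float64(663.0), np.float64(-388.0), np.float64(27.0))]
bear2 mid [ 562.1 -342.2   17.8] [(np.float64(559.0), np.float64(-287.0), np.float64(18.0)), (np.float64(566.0), np.float64(-397.0), np.float64(18.0))]
knob mid [429.7 312.5  70.9] [(np.float64(430.0), np.float64(313.0), np.float64(71.0))]
glue mid [421.  -99.6 142.5] [(np.float64(421.0), np.float64(-100.0), np.float64(142.0))]
```

Measured heights match the text (boards 24, plate 7.5, weight 71, glue 142), so I can start moving. First the long board, yaw −0.26 (tool yaw 2.88).

```bash
R='x'; python3 -m pendant '[[[0.79,-0.305,0],[0,0,-0.33],1],[[0.79,-0.305,0],[0,0,0],1],[[0.79,-0.305,0],[0,0,0],1],[[0.79,-0.305,0],[0,0,0],1],[[0.79,-0.305,0],[0,0,0],1],[[0.79,-0.305,0],[0,0,0],1],[[0.79,-0.305,0],[0,0,0],1],[[0.79,-0.305,0],[0,0,0],1],[[0.79,-0.305,0],[0,0,0],1],[[0.79,-0.305,0],[0,0,0],1]]'
python3 -m pendant '[[[0.79,-0.305,0],[0,0,0],1],[[0.79,-0.305,0],[0,0,0],1],[[0.79,-0.305,0],[0,0,0],1],[[0.79,-0.305,0],[0,0,0],1],[[0.79,-0.305,0],[0,0,0],1],[[0.79,-0.305,-0.3],[0,0,0],1],[[0.79,-0.305,-0.5],[0,0,0],1],[[0.79,-0.305,-0.7],[0,0,0],1],[[0.79,-0.305,-0.7],[0,0,0],1],[[0.79,-0.305,-0.8],[0,0,0],1]]'
python3 - <<'E'
from h import *
print(proj('top0.png',np.array([421,-200,40.])))
def T(n,u,v): ox,oy={1:(185,95),2:(335,100)}[n]; return ('top0.png',(u+.5)/4-.5+ox,(v+.5)/4-.5+oy)
def S(n,u,v): ox,oy,s={1:(240,120,4),2:(260,200,3.2)}[n]; return ('side0.png',(u+.5)/s-.5+ox,(v+.5)/s-.5+oy)
print(tri(T(2,278,442),S(2,222,245)))
E
```

```text
time: 0.98
tool_pos: [353.0, 420.0, 243.5]
tcp_rot: [-3.141, -0.0, 2.881]
contact_force: [-0.0, 0.2, 0.7]
grip_width: 91.6
finger_force: 0.0
time: 1.82
tool_pos: [590.2, 328.8, 153.1]
tcp_rot: [3.141, 0.001, 2.881]
contact_force: [-0.1, 0.5, -0.5]
grip_width: 92.2
finger_force: 0.0
[401.87836808 209.7143133 ]
[ 419.35086874 -201.38469032   62.7507648 ]
```

```bash
python3 -m pendant '[[[0,0,-0.8],[0,0,0],1],[[0,0,-0.8],[0,0,0],1],[[0,0,-0.8],[0,0,0],1],[[0,0,-0.8],[0,0,0],1],[[0,0,-0.6],[0,0,0],1],[[0,0,-0.4],[0,0,0],1],[[0,0,-0.22],[0,0,0],1],[[0,0,0],[0,0,0],1],[[0,0,0],[0,0,0],-1],[[0,0,0],[0,0,0],-1]]'
python3 -m pendant '[[[0,0,0],[0,0,0],-1],[[0,0,0],[0,0,0],-1],[[0,0,0],[0,0,0],-1],[[0,0,0],[0,0,0],-1],[[0,0,0],[0,0,0],-1],[[0,0,0],[0,0,0],-1],[[0,0,0],[0,0,0],-1],[[0,0,0],[0,0,0],-1],[[0,0,0],[0,0,0],-1],[[0,0,0],[0,0,0],-1]]'
```

```text
time: 2.65
tool_pos: [589.8, 329.7, 22.6]
tcp_rot: [3.14, 0.002, 2.881]
contact_force: [-0.8, 0.8, -0.1]
grip_width: 82.9
finger_force: 0.0
time: 3.48
tool_pos: [589.3, 329.7, 21.8]
tcp_rot: [3.14, 0.001, 2.881]
contact_force: [0.6, 1.9, 6.1]
grip_width: 55.7
finger_force: 30.0
```

```bash
python3 -m pendant '[[[0,0,0.4],[0,0,0],-1],[[0,0,0.8],[0,0,0],-1],[[0,0,0.9],[0,0,0],-1],[[0,0,0.9],[0,0,0],-1],[[0,-0.3,0.7],[0,0,0],-1],[[0,-0.6,0.3],[0,0,0],-1],[[0,-0.9,0],[0,0,0],-1],[[0,-0.9,0],[0,0,0],-1],[[0,-0.9,0],[0,0,0],-1],[[0,-0.9,0],[0,0,0],-1]]'
python3 -m pendant '[[[0.1,-0.9,0],[0,0,0.27],-1],[[0.1,-0.9,0],[0,0,0.27],-1],[[0.1,-0.9,0],[0,0,0.27],-1],[[0.1,-0.9,0],[0,0,0.27],-1],[[0.1,-0.9,0],[0,0,0.27],-1],[[0.1,-0.9,0],[0,0,0.27],-1],[[0.1,-0.9,0],[0,0,0.27],-1],[[0,-0.9,0],[0,0,0.27],-1],[[0,-0.9,0],[0,0,0.27],-1],[[0,-0.9,0],[0,0,0.27],-1]]'
python3 -m pendant '[[[0,-0.9,0],[0,0,0],-1],[[0,-0.9,0],[0,0,0],-1],[[0,-0.9,0],[0,0,0],-1],[[0,-0.9,0],[0,0,0],-1],[[0,-0.9,0],[0,0,0],-1],[[0,-0.9,0],[0,0,0],-1],[[0,-0.9,0],[0,0,0],-1],[[0,-0.6,0],[0,0,0],-1],[[0,-0.2,0],[0,0,0],-1],[[0,0,0],[0,0,0],-1]]'
```

```text
time: 4.32
tool_pos: [588.0, 192.7, 140.9]
tcp_rot: [-3.14, -0.002, 2.882]
contact_force: [0.2, -0.6, -2.2]
grip_width: 55.8
finger_force: 30.0
time: 5.15
tool_pos: [608.9, -77.2, 140.8]
tcp_rot: [3.141, -0.002, -3.076]
contact_force: [0.7, 0.4, -2.7]
grip_width: 56.0
finger_force: 30.0
time: 5.98
tool_pos: [608.9, -290.2, 140.4]
tcp_rot: [3.141, -0.002, -3.08]
contact_force: [0.2, -0.3, -2.1]
grip_width: 56.0
finger_force: 30.0
```

```bash
python3 -m pendant '[[[0.04,-0.7,0],[0,0,0.06],-1],[[0,-0.6,0],[0,0,0],-1],[[0,-0.31,-0.2],[0,0,0],-1],[[0,0,-0.6],[0,0,0],-1],[[0,0,-0.7],[0,0,0],-1],[[0,0,-0.6],[0,0,0],-1],[[0,0,-0.4],[0,0,0],-1],[[0,0,-0.2],[0,0,0],-1],[[0,0,0],[0,0,0],-1],[[0,0,0],[0,0,0],-1]]'
python3 - <<'E'
from h import *
a=cap('top','top1.png');b=cap('side','side1.png')
A=cv2.resize(a[95:215,390:510],None,fx=4.6,fy=4.6,interpolation=cv2.INTER_CUBIC)
cv2.imwrite('pics/t3.png',A)
E
```

```text
time: 6.82
tool_pos: [611.5, -336.7, 60.6]
tcp_rot: [-3.142, 0.0, -3.07]
contact_force: [0.0, -0.1, -1.7]
grip_width: 56.2
finger_force: 30.0
```

View pics/t3.png

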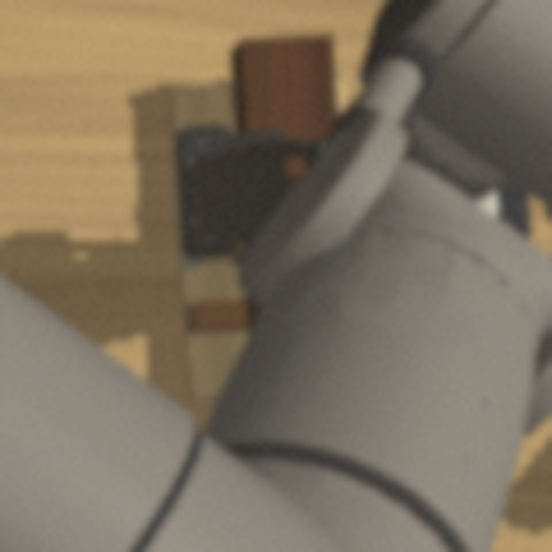

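The picture shows the long board's far end at crop (236..332, 38), with the arm hiding the rest. I'll check that end's position.

```bash
python3 - <<'E'
from h import *
for u,v in((236,40),(332,36)): print(onz('top1.png',390+u/4.6-.4,95+v/4.6-.4,63.8))
o=bot.get_obs();print(o['tool_pos'],o['tcp_rot'])
E
```

```text
[ 717.37540161 -299.6231709    63.8       ]
[ 721.3314     -357.40887594   63.8       ]
[ 611.93586097 -337.27638106   61.61548466] [-3.14017161e+00  1.93050056e-03 -3.07057556e+00]
```

```bash
python3 -m pendant '[[[0,-0.05,-0.15],[0,0,0],-1],[[0,0,-0.13],[0,0,0],-1],[[0,0,-0.08],[0,0,0],-1],[[0,0,-0.05],[0,0,0],-1],[[0,0,-0.03],[0,0,0],-1],[[0,0,0],[0,0,0],-1],[[0,0,0],[0,0,0],-1],[[0,0,0],[0,0,0],-1],[[0,0,0],[0,0,0],-1],[[0,0,0],[0,0,0],-1]]'
```

```text
time: 7.75
tool_pos: [611.0, -338.5, 47.9]
tcp_rot: [3.141, -0.0, -3.071]
contact_force: [-2.7, 2.0, 6.0]
grip_width: 55.9
finger_force: 30.0
```

```bash
python3 -m pendant '[[[0,0,0],[0,0,0],0.4],[[0,0,0],[0,0,0],0.6],[[0,0,0],[0,0,0],0.7],[[0,0,0],[0,0,0],0.7],[[0,0,0],[0,0,0],0.7],[[0,0,0.2],[0,0,0],0.7],[[0,0,0.5],[0,0,0],0.7],[[0,0,0.8],[0,0,0],0.7],[[0,0,0.8],[0,0,0],0.7],[[0,0,0.8],[0,0,0],0.5]]'
python3 -m pendant '[[[-0.7,0.2,0],[0,0,-0.5],0.3],[[-0.8,0.2,0],[0,0,-0.5],0.1],[[-0.8,0.2,0],[0,0,-0.5],0],[[-0.8,0.2,0],[0,0,-0.5],0],[[-0.8,0.2,0],[0,0,-0.5],0],[[-0.8,0.2,0],[0,0,-0.5],0],[[-0.8,0.2,0],[0,0,-0.5],0],[[-0.4,0.13,0],[0,0,-0.5],0],[[-0.08,0,0],[0,0,-0.28],0],[[0,0,0],[0,0,0],0]]'
python3 - <<'E'
from h import *
a=cap('top','top2.png');b=cap('wrist','w2.png')
A=cv2.resize(a[95:225,390:490],None,fx=4.6,fy=4.6,interpolation=cv2.INTER_CUBIC)
B=cv2.resize(b,None,fx=.55,fy=.55);C=np.zeros((600,812,3),'u1');C[:598,:460]=A;C[:220,460:]=B
cv2.imwrite('pics/t4.png',cv2.resize(C,(800,591)))
E
```

```text
time: 8.58
tool_pos: [611.1, -338.5, 141.3]
tcp_rot: [3.141, -0.0, -3.071]
contact_force: [-0.3, -0.1, -0.2]
grip_width: 74.8
finger_force: 0.0
time: 9.42
tool_pos: [431.1, -292.6, 140.8]
tcp_rot: [-3.141, 0.001, 2.697]
contact_force: [0.3, 0.6, 0.7]
grip_width: 46.0
finger_force: 0.0
```

View pics/t4.png

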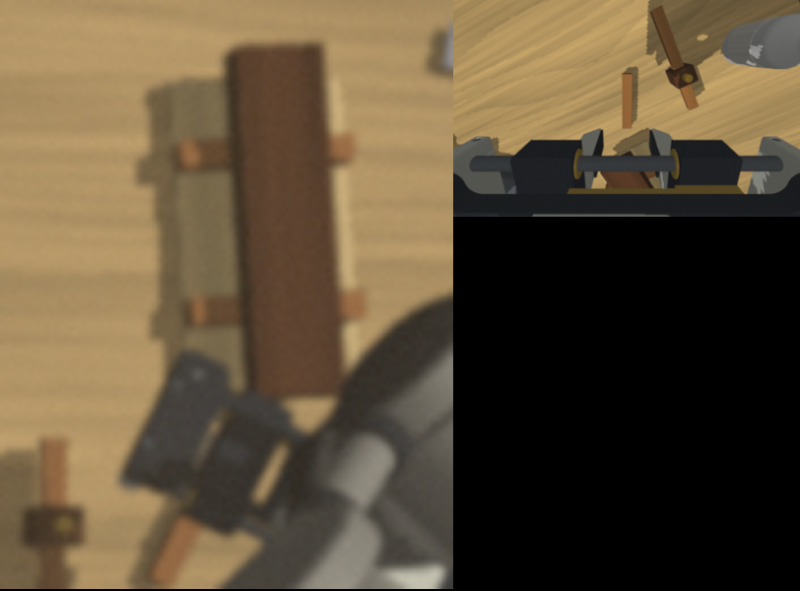

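The top view shows the long board across both bearers, ends at crop (276,44) and (296,395). The wrist view shows sticker B in line with the jaw centre (627,100).

```bash
python3 - <<'E'
from h import *
s=4.6*.985
P=[onz('top2.png',390+u/s-.4,95+v/s-.4,51) for u,v in((230,46),(322,43),(342,395),(248,394))]
P=np.array(P);print(P.round(1),P.mean(0)); d=(P[0]+P[1]-P[2]-P[3]);print(np.arctan2(d[1],d[0]))
for z,L in((26,((182,152),(354,147),(192,311),(365,304))),(8,((152,92),))):
  for u,v in L: print(onz('top2.png',390+u/s-.4,95+v/s-.4,z).round(1))
E
python3 -m pendant '[[[0,0,-0.8],[0,0,0],0],[[0,0,-0.8],[0,0,0],0],[[0,0,-0.8],[0,0,0],0],[[0,0,-0.7],[0,0,0],0],[[0,0,-0.5],[0,0,0],0],[[0,0,-0.3],[0,0,0],0],[[0,0,-0.1],[0,0,0],0],[[0,0,0],[0,0,0],0],[[0,0,0],[0,0,0],-1],[[0,0,0],[0,0,0],-1]]'
python3 -m pendant '[[[0,0,0],[0,0,0],-1],[[0,0,0],[0,0,0],-1],[[0,0,0],[0,0,0],-1],[[0,0,0],[0,0,0],-1],[[0,0,0],[0,0,0],-1],[[0,0,0],[0,0,0],-1],[[0,0,0],[0,0,0],-1],[[0,0,0],[0,0,0],-1],[[0,0,0],[0,0,0],-1],[[0,0,0],[0,0,0],-1]]'
```

```text
[[ 717.3 -302.1   51. ]
 [ 720.7 -359.    51. ]
 [ 502.2 -371.5   51. ]
 [ 501.4 -314.1   51. ]] [ 610.40139887 -336.68273153   51.        ]
0.05639176269492378
[ 656.6 -280.    26. ]
[ 662.6 -388.3   26. ]
[ 555.7 -286.9   26. ]
[ 562.9 -395.2   26. ]
[ 699.8 -265.5    8. ]
time: 10.35
tool_pos: [432.4, -293.2, 20.9]
tcp_rot: [-3.141, 0.002, 2.699]
contact_force: [0.5, -0.3, 0.2]
grip_width: 36.5
finger_force: 0.0
time: 11.18
tool_pos: [432.0, -292.8, 20.4]
tcp_rot: [-3.141, 0.001, 2.699]
contact_force: [-0.9, 0.8, 6.0]
grip_width: 15.7
finger_force: 30.0
```

```bash
python3 -m pendant '[[[0,0,0.4],[0,0,0],-1],[[0,0,0.8],[0,0,0],-1],[[0,0,0.9],[0,0,0],-1],[[0,0,0.9],[0,0,0],-1],[[0.5,-0.1,0.7],[0,0,-0.5],-1],[[0.8,-0.2,0.3],[0,0,-0.8],-1],[[0.8,-0.2,0],[0,0,-0.8],-1],[[0.8,-0.2,0],[0,0,-0.8],-1],[[0.8,-0.2,0],[0,0,-0.8],-1],[[0.8,-0.2,0],[0,0,-0.8],-1]]'
python3 -m pendant '[[[0.8,-0.2,0],[0,0,-0.8],-1],[[0.8,-0.2,0],[0,0,-0.8],-1],[[0.8,-0.2,0],[0,0,-0.8],-1],[[0.5,-0.09,0],[0,0,-0.8],-1],[[0.2,0,0],[0,0,-0.8],-1],[[0,0,0],[0,0,-0.8],-1],[[0,0,0],[0,0,-0.34],-1],[[0,0,0],[0,0,0],-1],[[0,0,0],[0,0,0],-1],[[0,0,0],[0,0,0],-1]]'
```

```text
time: 12.02
tool_pos: [567.7, -325.7, 139.7]
tcp_rot: [-3.141, -0.0, 2.154]
contact_force: [-0.4, 0.6, -1.1]
grip_width: 15.4
finger_force: 30.0
time: 12.85
tool_pos: [659.6, -346.3, 139.7]
tcp_rot: [-3.141, -0.0, 1.543]
contact_force: [0.7, 0.9, -0.0]
grip_width: 16.0
finger_force: 30.0
```

```bash
python3 -m pendant '[[[0.01,0.19,0],[0,0,0.4],-1],[[0,0,-0.3],[0,0,0.39],-1],[[0,0,-0.6],[0,0,0],-1],[[0,0,-0.6],[0,0,0],-1],[[0,0,-0.4],[0,0,0],-1],[[0,0,-0.2],[0,0,0],-1],[[0,0,-0.1],[0,0,0],-1],[[0,0,-0.04],[0,0,0],-1],[[0,0,0],[0,0,0],-1],[[0,0,0],[0,0,0],-1]]'
```

```text
time: 13.68
tool_pos: [660.5, -341.0, 73.9]
tcp_rot: [3.14, 0.001, 1.637]
contact_force: [-0.1, -0.0, 0.0]
grip_width: 15.7
finger_force: 30.0
```

```bash
python3 -m pendant '[[[0,0,-0.05],[0,0,0],-1],[[0,0,-0.04],[0,0,0],-1],[[0,0,0],[0,0,0],-1],[[0,0,0],[0,0,0],-1],[[0,0,0],[0,0,0],-0.3],[[0,0,0],[0,0,0],-0.3],[[0,0,0],[0,0,0],-0.3],[[0,0,0],[0,0,0],-0.3],[[0,0,0],[0,0,0],-0.3],[[0,0,0],[0,0,0],-0.3]]'
python3 -m pendant '[[[0,0,0.2],[0,0,0],-0.3],[[0,0,0.4],[0,0,0],-0.3],[[0,0,0.8],[0,0,0],-0.3],[[0,0,0.9],[0,0,0],-0.3],[[0,0,0.6],[0,0,0],-0.3],[[-0.6,0.5,0],[0,0,0.5],0],[[-0.6,0.8,0],[0,0,0.8],0],[[-0.3,0.8,0],[0,0,0.8],0],[[-0.3,0.8,0],[0,0,0.8],0],[[-0.3,0.8,0],[0,0,0.8],0]]'
```

```text
time: 14.52
tool_pos: [660.0, -340.6, 69.8]
tcp_rot: [-3.141, -0.0, 1.637]
contact_force: [0.1, -0.4, 0.6]
grip_width: 32.0
finger_force: 0.0
time: 15.35
tool_pos: [596.7, -228.9, 158.7]
tcp_rot: [3.14, 0.002, 2.085]
contact_force: [1.6, -0.6, -0.3]
grip_width: 46.2
finger_force: 0.0
```

```bash
python3 -m pendant '[[[0,0.9,0],[0,0,0.9],0],[[0,0.9,0],[0,0,0.9],0],[[0,0.9,0],[0,0,0.9],0],[[0,0.9,0],[0,0,0.9],0],[[0,0.9,0],[0,0,0.9],0],[[0,0.9,0],[0,0,0.9],0],[[0,0.9,0],[0,0,0.9],0],[[-0.2,0.9,0],[0,0,0.9],0],[[-0.6,0.9,0],[0,0,0.9],0],[[-0.8,0.9,0],[0,0,0.9],0]]'
python3 -m pendant '[[[-0.8,0.9,0],[0,0,0.2],0],[[-0.8,0.6,0],[0,0,0],0],[[-0.8,0.3,-0.3],[0,0,0],0],[[-0.8,0,-0.6],[0,0,0],0],[[-0.8,0,-0.6],[0,0,0],0],[[-0.3,0,-0.6],[0,0,0],0],[[0,0,0],[0,0,0],0],[[0,0,0],[0,0,0],0],[[0,0,0],[0,0,0],0],[[0,0,0],[0,0,0],0]]'
python3 - <<'E'
from h import *
a=cap('top','top3.png');b=cap('wrist','w3.png')
A=cv2.resize(a[95:225,390:490],None,fx=4,fy=4,interpolation=cv2.INTER_CUBIC)
C=np.zeros((520,800,3),'u1');C[:,:400]=A;C[:250,400:]=cv2.resize(b,(400,250));C[260:510,400:]=cv2.resize(a[185:235,260:340],(400,250),interpolation=cv2.INTER_CUBIC)
cv2.imwrite('pics/t5.png',C)
E
```

```text
time: 16.18
tool_pos: [549.8, 41.5, 158.3]
tcp_rot: [-3.141, 0.003, -3.117]
contact_force: [0.0, -0.0, 0.4]
grip_width: 45.8
finger_force: 0.0
time: 17.02
tool_pos: [422.2, 94.3, 95.4]
tcp_rot: [3.142, 0.004, -3.099]
contact_force: [0.1, 0.6, 0.2]
grip_width: 45.9
finger_force: 0.0
```

View pics/t5.png

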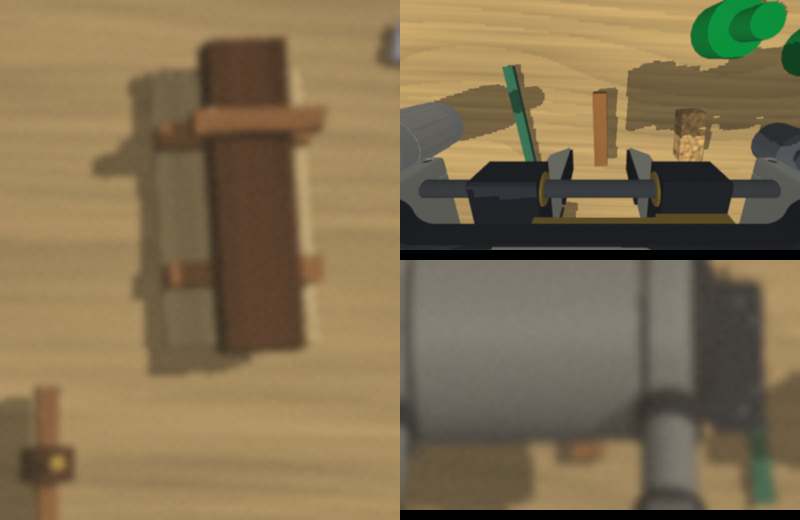

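The picture shows sticker B resting across the long board over the far bearer, from crop (194,122) to (325,119). In the wrist view sticker A is central between the jaws, with its far end at (599,92).

```bash
python3 - <<'E'
from h import *
for u,v in((195,123),(325,118)): print(onz('top3.png',390+u/4-.4,95+v/4-.4,67).round(1))
print(onz('w3.png',(599.5-400)*1.6,92*1.6,16))
for u,v in((445,393),(449,519)): print(onz('top0.png',185+u/4-.4,95+v/4-.4,16).round(1))
E
python3 -m pendant '[[[0,0,-0.7],[0,0,0],0],[[0,0,-0.7],[0,0,0],0],[[0,0,-0.6],[0,0,0],0],[[0,0,-0.3],[0,0,0],0],[[0,0,-0.15],[0,0,0],0],[[0,0,-0.05],[0,0,0],0],[[0,0,0],[0,0,0],0],[[0,0,0],[0,0,0],-1],[[0,0,0],[0,0,0],-1],[[0,0,0],[0,0,0],-1]]'
python3 -m pendant '[[[0,0,0],[0,0,0],-1],[[0,0,0],[0,0,0],-1],[[0,0,0],[0,0,0],-1],[[0,0,0],[0,0,0],-1],[[0,0,0],[0,0,0],-1],[[0,0,0],[0,0,0],-1],[[0,0,0],[0,0,0],-1],[[0,0,0],[0,0,0],-1],[[0,0,0],[0,0,0],-1],[[0,0,0],[0,0,0],-1]]'
```

```text
[ 654.4 -291.9   67. ]
[ 660.2 -381.3   67. ]
[372.74999892  93.18384071  16.        ]
[462.4  97.2  16. ]
[373.1  91.8  16. ]
time: 17.95
tool_pos: [420.5, 94.4, 19.7]
tcp_rot: [3.142, 0.001, -3.098]
contact_force: [0.5, 0.3, 0.4]
grip_width: 30.7
finger_force: 0.0
time: 18.78
tool_pos: [420.2, 94.4, 19.3]
tcp_rot: [3.141, 0.0, -3.098]
contact_force: [-0.2, -0.2, 5.4]
grip_width: 15.9
finger_force: 30.0
```

```bash
python3 -m pendant '[[[0,0,0.4],[0,0,0],-1],[[0,0,0.8],[0,0,0],-1],[[0,0,0.9],[0,0,0],-1],[[0.4,0,0.9],[0,0,0],-1],[[0.8,0,0.7],[0,0,-0.5],-1],[[0.8,0,0.3],[0,0,-0.8],-1],[[0.8,-0.2,0],[0,0,-0.8],-1],[[0.8,-0.4,0],[0,0,-0.8],-1],[[0.8,-0.8,0],[0,0,-0.8],-1],[[0.3,-0.8,0],[0,0,-0.8],-1]]'
python3 -m pendant '[[[0,-0.8,0],[0,0,-0.8],-1],[[0,-0.8,0],[0,0,-0.8],-1],[[0,-0.8,0],[0,0,-0.8],-1],[[0,-0.8,0],[0,0,-0.8],-1],[[0,-0.8,0],[0,0,-0.8],-1],[[0,-0.8,0],[0,0,-0.8],-1],[[0,-0.8,0],[0,0,-0.8],-1],[[0,-0.8,0],[0,0,-0.8],-1],[[0,-0.8,0],[0,0,-0.8],-1],[[0,-0.8,0],[0,0,-0.8],-1]]'
python3 -m pendant '[[[0,-0.8,0],[0,0,-0.4],-1],[[0,-0.8,0],[0,0,0],-1],[[0,-0.8,0],[0,0,0],-1],[[0,-0.8,0],[0,0,0],-1],[[0,-0.6,0],[0,0,0],-1],[[0,-0.4,0],[0,0,0],-1],[[0,-0.2,0],[0,0,0],-1],[[0,0,0],[0,0,0],-1],[[0,0,0],[0,0,0],-1],[[0,0,0],[0,0,0],-1]]'
```

```text
time: 19.62
tool_pos: [563.6, 27.8, 138.8]
tcp_rot: [3.141, 0.002, 2.641]
contact_force: [-0.3, -1.0, -0.5]
grip_width: 15.6
finger_force: 30.0
time: 20.45
tool_pos: [560.7, -212.7, 138.5]
tcp_rot: [-3.141, -0.001, 1.68]
contact_force: [0.5, 0.1, 0.4]
grip_width: 15.7
finger_force: 30.0
time: 21.28
tool_pos: [561.2, -342.4, 138.9]
tcp_rot: [-3.141, -0.001, 1.638]
contact_force: [-0.8, -1.1, -0.8]
grip_width: 15.8
finger_force: 30.0
```

```bash
python3 -m pendant '[[[-0.04,-0.03,-0.2],[0,0,0],-1],[[0,0,-0.6],[0,0,0],-1],[[0,0,-0.6],[0,0,0],-1],[[0,0,-0.4],[0,0,0],-1],[[0,0,-0.2],[0,0,0],-1],[[0,0,-0.15],[0,0,0],-1],[[0,0,-0.08],[0,0,0],-1],[[0,0,-0.03],[0,0,0],-1],[[0,0,0],[0,0,0],-1],[[0,0,0],[0,0,0],-1]]'
```

```text
time: 22.12
tool_pos: [560.2, -344.8, 72.0]
tcp_rot: [3.141, 0.001, 1.637]
contact_force: [0.2, -0.2, -0.6]
grip_width: 15.9
finger_force: 30.0
```

```bash
python3 -m pendant '[[[0,0.03,-0.04],[0,0,0],-1],[[0,0,-0.03],[0,0,0],-1],[[0,0,0],[0,0,0],-1],[[0,0,0],[0,0,0],-1],[[0,0,0],[0,0,0],-0.3],[[0,0,0],[0,0,0],-0.3],[[0,0,0],[0,0,0],-0.3],[[0,0,0],[0,0,0],-0.3],[[0,0,0],[0,0,0],-0.3],[[0,0,0],[0,0,0],-0.3]]'
python3 -m pendant '[[[0,0,0.2],[0,0,0],-0.3],[[0,0,0.4],[0,0,0],-0.3],[[0,0,0.8],[0,0,0],-0.3],[[0,0,0.9],[0,0,0],-0.3],[[0,0,0.6],[0,0,0],0],[[0.1,0.5,0],[0,0,0.5],0.3],[[0.3,0.8,0],[0,0,0.8],0.8],[[0.3,0.8,0],[0,0,0.8],1],[[0.3,0.8,0],[0,0,0.8],1],[[0.3,0.8,0],[0,0,0.8],1]]'
python3 -m pendant '[[[0.25,0.9,0],[0,0,0.9],1],[[0,0.9,0],[0,0,0.9],1],[[0,0.9,0],[0,0,0.9],1],[[0,0.9,0],[0,0,0.9],1],[[0,0.9,0],[0,0,0.9],1],[[0,0.9,0],[0,0,0.9],1],[[0,0.9,0],[0,0,0.9],1],[[0,0.9,-0.5],[0,0,0.9],1],[[0,0.6,-0.8],[0,0,0],1],[[0,0.2,-0.5],[0,0,0],1]]'
python3 - <<'E'
from h import *
a=cap('top','top4.png');b=cap('wrist','w4.png')
A=cv2.resize(a[95:225,390:490],None,fx=4,fy=4,interpolation=cv2.INTER_CUBIC)
C=np.zeros((520,800,3),'u1');C[:,:400]=A;C[:250,400:]=cv2.resize(b,(400,250));C[260:510,400:]=cv2.resize(a[110:190,282:410],(400,250),interpolation=cv2.INTER_CUBIC)
cv2.imwrite('pics/t6.png',C)
E
```

```text
time: 22.95
tool_pos: [559.8, -343.6, 69.0]
tcp_rot: [-3.141, -0.0, 1.637]
contact_force: [-0.3, -0.7, -0.6]
grip_width: 32.3
finger_force: 0.0
time: 23.78
tool_pos: [599.4, -231.8, 157.7]
tcp_rot: [3.141, 0.001, 2.085]
contact_force: [-0.2, 0.2, -0.2]
grip_width: 67.4
finger_force: 0.0
time: 24.62
tool_pos: [606.1, 10.5, 102.2]
tcp_rot: [3.141, 0.0, 2.948]
contact_force: [0.2, 0.0, -0.2]
grip_width: 91.7
finger_force: 0.0
```

View pics/t6.png

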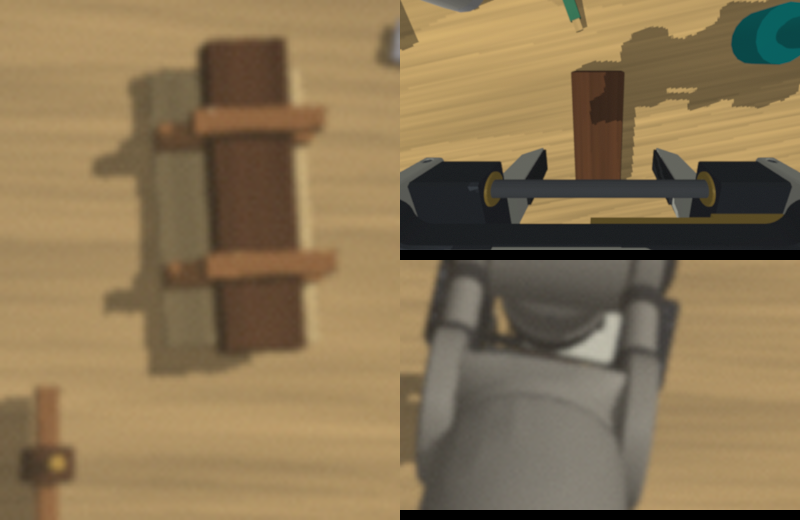

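Both stickers lie across the long board over the bearers; the nearer runs (208,266)–(336,262) in the crop. The short board's near end is at wrist crop (572..624,71), central between the jaws.

```bash
python3 - <<'E'
from h import *
for u,v in((208,266),(336,262)): print(onz('top4.png',390+u/4-.4,95+v/4-.4,67).round(1))
for u,v in((572,71.5),(624,71.5)): print(onz('w4.png',(u-400)*1.6,v*1.6,25).round(1))
E
python3 -m pendant '[[[0,-0.08,-0.6],[0,0,0],1],[[0,0,-0.7],[0,0,0],1],[[0,0,-0.7],[0,0,0],1],[[0,0,-0.4],[0,0,0],1],[[0,0,-0.2],[0,0,0],1],[[0,0,-0.08],[0,0,0],1],[[0,0,0],[0,0,0],1],[[0,0,0],[0,0,0],-1],[[0,0,0],[0,0,0],-1],[[0,0,0],[0,0,0],-1]]'
python3 -m pendant '[[[0,0,0],[0,0,0],-1],[[0,0,0],[0,0,0],-1],[[0,0,0],[0,0,0],-1],[[0,0,0],[0,0,0],-1],[[0,0,0],[0,0,0],-1],[[0,0,0],[0,0,0],-1],[[0,0,0],[0,0,0],-1],[[0,0,0],[0,0,0],-1],[[0,0,0],[0,0,0],-1],[[0,0,0],[0,0,0],-1]]'
```

```text
[ 555.4 -301.3   67. ]
[ 560.4 -388.8   67. ]
[528.7  -2.8  25. ]
[539.   50.1  25. ]
time: 25.55
tool_pos: [606.9, 4.9, 22.7]
tcp_rot: [3.141, 0.002, 2.945]
contact_force: [-0.3, -0.4, 0.1]
grip_width: 76.5
finger_force: 0.0
time: 26.38
tool_pos: [606.6, 5.2, 22.0]
tcp_rot: [3.141, 0.001, 2.945]
contact_force: [0.4, 3.0, 4.8]
grip_width: 55.6
finger_force: 30.0
```

```bash
python3 -m pendant '[[[0,0,0.4],[0,0,0],-1],[[0,0,0.8],[0,0,0],-1],[[0,0,0.9],[0,0,0],-1],[[0,0,0.9],[0,0,0],-1],[[0,-0.4,0.8],[0,0,0],-1],[[0,-0.8,0.5],[0,0,0.3],-1],[[0,-0.8,0],[0,0,0.3],-1],[[0,-0.8,0],[0,0,0.3],-1],[[0,-0.8,0],[0,0,0.3],-1],[[0,-0.8,0],[0,0,0.3],-1]]'
python3 -m pendant '[[[0.1,-0.8,0],[0,0,0.3],-1],[[0,-0.8,0],[0,0,0.3],-1],[[0,-0.8,0],[0,0,0.1],-1],[[0,-0.8,0],[0,0,0],-1],[[0,-0.8,0],[0,0,0],-1],[[0,-0.8,0],[0,0,0],-1],[[0,-0.8,0],[0,0,0],-1],[[0,-0.6,0],[0,0,0],-1],[[0,-0.4,0],[0,0,0],-1],[[0,-0.1,0],[0,0,0],-1]]'
python3 -m pendant '[[[0,0,0],[0,0,0],-1],[[0,0,0],[0,0,0],-1],[[0,0,-0.4],[0,0,0],-1],[[0,0,-0.5],[0,0,0],-1],[[0,0,-0.4],[0,0,0],-1],[[0,0,-0.2],[0,0,0],-1],[[0,0,0],[0,0,0],-1],[[0,0,0],[0,0,0],-1],[[0,0,0],[0,0,0],-1],[[0,0,0],[0,0,0],-1]]'
```

```text
time: 27.22
tool_pos: [605.6, -128.5, 150.9]
tcp_rot: [-3.141, -0.001, 3.127]
contact_force: [0.2, -0.6, -2.0]
grip_width: 55.5
finger_force: 30.0
time: 28.05
tool_pos: [608.4, -330.3, 150.3]
tcp_rot: [-3.141, -0.001, -3.077]
contact_force: [-0.8, 0.7, -2.7]
grip_width: 55.8
finger_force: 30.0
time: 28.88
tool_pos: [609.8, -328.2, 106.7]
tcp_rot: [-3.141, 0.001, -3.074]
contact_force: [0.4, 0.7, -1.9]
grip_width: 55.4
finger_force: 30.0
```

```bash
python3 -m pendant '[[[0.01,-0.2,0],[0,0,0],-1],[[0,-0.1,0],[0,0,0],-1],[[0,0,-0.1],[0,0,0],-1],[[0,0,-0.2],[0,0,0],-1],[[0,0,-0.15],[0,0,0],-1],[[0,0,-0.05],[0,0,0],-1],[[0,0,0],[0,0,0],-1],[[0,0,0],[0,0,0],-1],[[0,0,0],[0,0,0],-1],[[0,0,0],[0,0,0],-1]]'
```

```text
time: 29.72
tool_pos: [609.8, -337.0, 91.0]
tcp_rot: [-3.141, 0.0, -3.074]
contact_force: [0.8, -0.5, -1.5]
grip_width: 55.6
finger_force: 30.0
```

Close; lower the last 2–3 mm, release, lift, and go back toward the weight.

```bash
python3 -m pendant '[[[0,0,-0.04],[0,0,0],-1],[[0,0,-0.03],[0,0,0],-1],[[0,0,0],[0,0,0],-1],[[0,0,0],[0,0,0],-1],[[0,0,0],[0,0,0],0.4],[[0,0,0],[0,0,0],0.6],[[0,0,0],[0,0,0],0.7],[[0,0,0],[0,0,0],0.7],[[0,0,0],[0,0,0],0.7],[[0,0,0],[0,0,0],0.7]]'
python3 -m pendant '[[[0,0,0.2],[0,0,0],0.7],[[0,0,0.4],[0,0,0],0.7],[[0,0,0.8],[0,0,0],0.7],[[0,0,0.9],[0,0,0],0.7],[[0,0,0.6],[0,0,0],0.5],[[0,0.5,0],[0,0,-0.5],0.3],[[0,0.8,0],[0,0,-0.9],0],[[0,0.9,0],[0,0,-0.9],0],[[0,0.9,0],[0,0,-0.9],0],[[0,0.9,0],[0,0,-0.9],0]]'
python3 -m pendant '[[[0,0.9,0],[0,0,-0.9],0],[[0,0.9,0],[0,0,-0.9],0],[[0,0.9,0],[0,0,-0.9],0],[[0,0.9,0],[0,0,-0.9],0],[[0,0.9,0],[0,0,-0.9],0],[[0,0.9,0],[0,0,-0.9],0],[[0,0.9,0],[0,0,-0.9],0],[[-0.2,0.9,0],[0,0,-0.9],0],[[-0.4,0.9,0],[0,0,-0.5],0],[[-0.6,0.9,0],[0,0,0],0]]'
python3 - <<'E'
from h import *
a=cap('top','top5.png')
A=cv2.resize(a[95:225,390:490],None,fx=4.6,fy=4.6,interpolation=cv2.INTER_CUBIC)
cv2.imwrite('pics/t7.png',A)
E
```

```text
time: 30.55
tool_pos: [609.6, -337.0, 88.6]
tcp_rot: [3.141, -0.0, -3.074]
contact_force: [-0.1, -0.9, -0.7]
grip_width: 78.0
finger_force: 0.0
time: 31.38
tool_pos: [609.7, -216.1, 177.2]
tcp_rot: [3.142, 0.002, 2.711]
contact_force: [0.3, 0.4, 0.2]
grip_width: 47.0
finger_force: 0.0
time: 32.22
tool_pos: [574.3, 54.2, 176.9]
tcp_rot: [3.139, 0.001, 1.789]
contact_force: [-1.1, -0.3, -0.7]
grip_width: 46.1
finger_force: 0.0
```

View pics/t7.png

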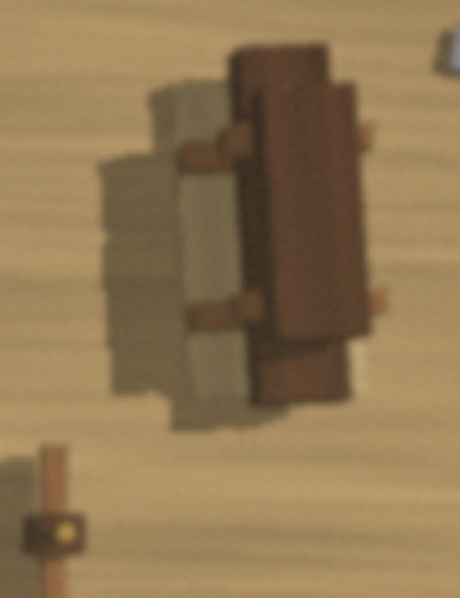

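The short board lies on both stickers, corners at crop (258,88), (355,84), (372,332), (274,336), and looks lined up.

```bash
python3 - <<'E'
from h import *
P=np.array([onz('top5.png',390+u/4.6-.4,95+v/4.6-.4,92) for u,v in((258,88),(355,84),(372,332),(274,336))])
print(P.round(1),P.mean(0)); d=P[0]+P[1]-P[2]-P[3];print(np.arctan2(d[1],d[0]))
E
python3 -m pendant '[[[-0.6,0.9,0],[0,0,0],0],[[-0.6,0.9,0],[0,0,0],0],[[-0.6,0.9,0],[0,0,0],0],[[-0.6,0.9,0],[0,0,0],0],[[-0.6,0.9,0],[0,0,0],0],[[-0.6,0.9,0],[0,0,0],0],[[-0.6,0.9,0],[0,0,0],0],[[-0.4,0.9,0],[0,0,0],0],[[-0.2,0.8,0],[0,0,0],0],[[0,0.5,0],[0,0,0],0]]'
python3 -m pendant '[[[0,0.1,0],[0,0,0],0],[[0,0,0],[0,0,0],0],[[0,0,-0.4],[0,0,0],0],[[0,0,-0.5],[0,0,0],0],[[0,0,-0.3],[0,0,0],0],[[0,0,0],[0,0,0],0],[[0,0,0],[0,0,0],0],[[0,0,0],[0,0,0],0],[[0,0,0],[0,0,0],0],[[0,0,0],[0,0,0],0]]'
python3 - <<'E'
from h import *
cap('wrist','w5.png')
E
```

```text
[[ 679.9 -303.8   92. ]
 [ 683.8 -360.6   92. ]
 [ 537.8 -370.5   92. ]
 [ 534.  -313.7   92. ]] [ 608.88292628 -337.15167249   92.        ]
0.0675535285856779
time: 33.1
tool_pos: [428.5, 310.3, 177.2]
tcp_rot: [3.14, -0.001, 1.795]
contact_force: [0.6, -0.2, 0.2]
grip_width: 45.9
finger_force: 0.0
time: 33.93
tool_pos: [430.1, 311.0, 140.3]
tcp_rot: [3.14, -0.0, 1.793]
contact_force: [-0.7, -0.6, 0.1]
grip_width: 45.8
finger_force: 0.0
```

View pics/w5.png

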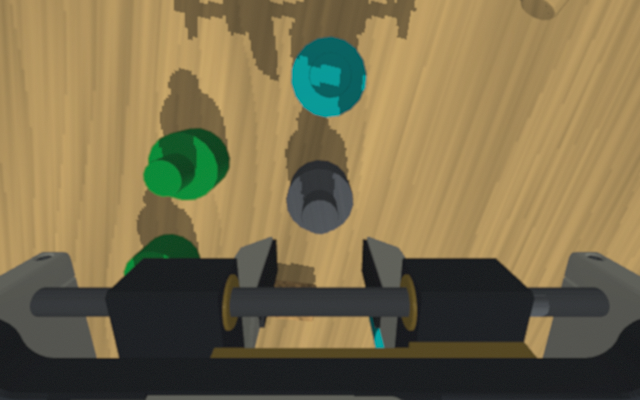

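The wrist view shows the dark steel weight's knob top at (320,213), in line with the jaws. Computing its position.

```bash
python3 - <<'E'
from h import *
a=onz('w5.png',320,214,72);print(a, onz('w5.png',320,192,38))
c=('top0.png',185+120/4-.4,95+427/4-.4);print(onz(*c,72),tri(c,('w5.png',320,214)))
o=bot.get_obs();print(o['tool_pos'],proj('w5.png',o['tool_pos']-[0,0,65]))
E
```

```text
[429.29476821 316.33127622  72.        ] [428.10242874 321.93573882  38.        ]
[429.23001829 312.43946166  72.        ] [429.69551096 314.07484232  65.83667777]
[429.94985443 311.05920442 140.24831119] [319.2462036  222.85755815]
```

```bash
python3 -m pendant '[[[0,0.1,-0.4],[0,0,0],0],[[0,0,-0.7],[0,0,0],0],[[0,0,-0.7],[0,0,0],0],[[0,0,-0.5],[0,0,0],0],[[0,0,-0.25],[0,0,0],0],[[0,0,-0.12],[0,0,0],0],[[0,0,0],[0,0,0],0],[[0,0,0],[0,0,0],0],[[0,0,0],[0,0,0],-1],[[0,0,0],[0,0,0],-1]]'
python3 -m pendant '[[[0,0,0],[0,0,0],-1],[[0,0,0],[0,0,0],-1],[[0,0,0],[0,0,0],-1],[[0,0,0],[0,0,0],-1],[[0,0,0],[0,0,0],-1],[[0,0,0],[0,0,0],-1],[[0,0,0],[0,0,0],-1],[[0,0,0],[0,0,0],-1],[[0,0,0],[0,0,0],-1],[[0,0,0],[0,0,0],-1]]'
```

```text
time: 34.82
tool_pos: [430.2, 314.3, 60.5]
tcp_rot: [3.14, -0.0, 1.793]
contact_force: [-0.5, -0.0, -0.7]
grip_width: 37.0
finger_force: 0.0
time: 35.65
tool_pos: [429.7, 314.0, 60.0]
tcp_rot: [3.141, -0.0, 1.793]
contact_force: [-2.0, -1.2, 4.5]
grip_width: 24.3
finger_force: 30.0
```

```bash
python3 -m pendant '[[[0,0,0.1],[0,0,0],-1],[[0,0,0.3],[0,0,0],-1],[[0,0,0.6],[0,0,0],-1],[[0,0,0.7],[0,0,0],-1],[[0,0,0.8],[0,0,0],-1],[[0,0,0.8],[0,0,0],-1],[[0,0,0.4],[0,0,0],-1],[[0,0,0.2],[0,0,0],-1],[[0,0,0],[0,0,0],-1],[[0,0,0],[0,0,0],-1]]'
python3 - <<'E'
from h import *
a=cap('side','side6.png');b=cap('wrist','w6.png')
C=np.zeros((600,800,3),'u1');C[:350,:600]=cv2.resize(a[60:200,180:420],(600,350),interpolation=cv2.INTER_CUBIC);C[350:,:400]=cv2.resize(b,(400,250));C[350:,400:]=cv2.resize(b[150:300,200:440],(400,250))
cv2.imwrite('pics/t8.png',C);o=bot.get_obs();print(o['contact_force'],o['moment'],o['grip_width'])
E
```

```text
time: 36.48
tool_pos: [429.0, 313.6, 175.7]
tcp_rot: [-3.14, 0.001, 1.793]
contact_force: [-0.4, -0.3, -7.9]
grip_width: 24.3
finger_force: 30.0
[-0.10345522  1.653749   -7.72299193] [-0.03629739  0.02071449 -0.01085187] 24.516299318628324
```

View pics/t8.png

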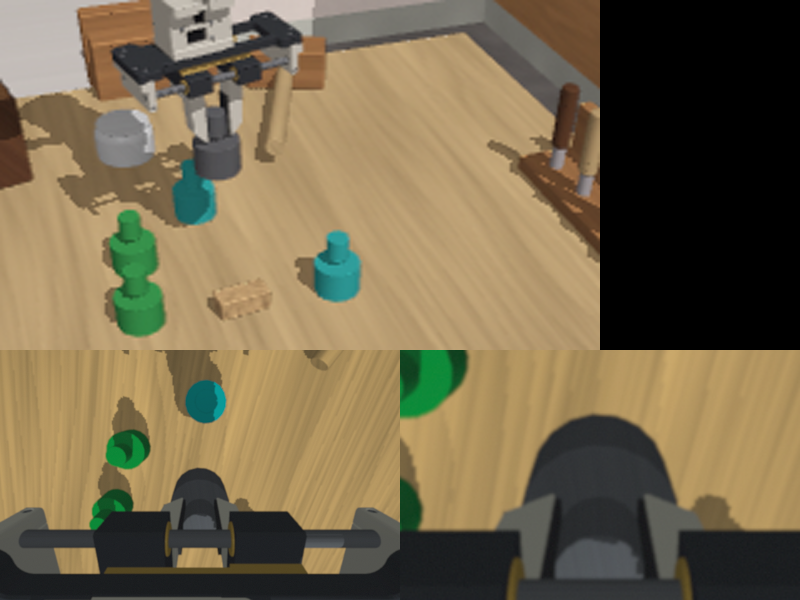

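The weight is held upright by the knob and clear of its neighbours (force about 7.7 N). Carry it to the stack.

```bash
python3 -m pendant '[[[0.2,-0.1,0.2],[0,0,0],-1],[[0.4,-0.3,0.2],[0,0,0],-1],[[0.5,-0.5,0],[0,0,0],-1],[[0.5,-0.6,0],[0,0,0],-1],[[0.5,-0.7,0],[0,0,0],-1],[[0.5,-0.7,0],[0,0,0],-1],[[0.5,-0.7,0],[0,0,0],-1],[[0.5,-0.7,0],[0,0,0],-1],[[0.5,-0.7,0],[0,0,0],-1],[[0.5,-0.7,0],[0,0,0],-1]]'
python3 -m pendant '[[[0.5,-0.7,0],[0,0,0],-1],[[0.4,-0.7,0],[0,0,0],-1],[[0.3,-0.7,0],[0,0,0],-1],[[0.2,-0.7,0],[0,0,0],-1],[[0,-0.7,0],[0,0,0],-1],[[0,-0.7,0],[0,0,0],-1],[[0,-0.7,0],[0,0,0],-1],[[0,-0.7,0],[0,0,0],-1],[[0,-0.7,0],[0,0,0],-1],[[0,-0.7,0],[0,0,0],-1]]'
python3 -m pendant '[[[0,-0.7,0],[0,0,0],-1],[[0,-0.7,0],[0,0,0],-1],[[0,-0.7,0],[0,0,0],-1],[[0,-0.7,0],[0,0,0],-1],[[0,-0.7,0],[0,0,0],-1],[[0,-0.6,0],[0,0,0],-1],[[0,-0.5,0],[0,0,0],-1],[[0,-0.3,0],[0,0,0],-1],[[0,-0.1,0],[0,0,0],-1],[[0,0,0],[0,0,0],-1]]'
```

```text
time: 37.42
tool_pos: [568.4, 141.4, 188.0]
tcp_rot: [-3.14, 0.0, 1.793]
contact_force: [0.4, -0.9, -7.2]
grip_width: 24.4
finger_force: 30.0
time: 38.25
tool_pos: [609.5, -68.6, 187.8]
tcp_rot: [-3.14, -0.001, 1.793]
contact_force: [0.9, 0.4, -7.0]
grip_width: 24.5
finger_force: 30.0
time: 39.08
tool_pos: [609.5, -217.5, 188.1]
tcp_rot: [-3.141, -0.001, 1.792]
contact_force: [0.4, 0.3, -7.1]
grip_width: 24.2
finger_force: 30.0
```

```bash
python3 -m pendant '[[[0,-0.4,0],[0,0,0],-1],[[0,-0.7,0],[0,0,0],-1],[[0,-0.7,0],[0,0,0],-1],[[0,-0.7,0],[0,0,0],-1],[[0,-0.6,0],[0,0,0],-1],[[0,-0.5,0],[0,0,0],-1],[[0,-0.3,0],[0,0,0],-1],[[0,-0.13,0],[0,0,0],-1],[[0,0,0],[0,0,0],-1],[[0,0,0],[0,0,0],-1]]'
python3 -m pendant '[[[0,0,-0.2],[0,0,0],-1],[[0,0,-0.3],[0,0,0],-1],[[0,0,-0.3],[0,0,0],-1],[[0,0,-0.2],[0,0,0],-1],[[0,0,-0.07],[0,0,0],-1],[[0,0,0],[0,0,0],-1],[[0,0,0],[0,0,0],-1],[[0,0,0],[0,0,0],-1],[[0,0,0],[0,0,0],-1],[[0,0,0],[0,0,0],-1]]'
```

```text
time: 39.92
tool_pos: [609.8, -336.9, 188.4]
tcp_rot: [-3.142, -0.001, 1.793]
contact_force: [0.3, 1.1, -8.2]
grip_width: 24.1
finger_force: 30.0
time: 40.75
tool_pos: [609.8, -338.1, 157.0]
tcp_rot: [3.141, 0.001, 1.793]
contact_force: [0.6, -0.2, -8.6]
grip_width: 24.4
finger_force: 30.0
```

```bash
python3 -m pendant '[[[0,0,-0.04],[0,0,0],-1],[[0,0,-0.04],[0,0,0],-1],[[0,0,-0.03],[0,0,0],-1],[[0,0,-0.03],[0,0,0],-1],[[0,0,0],[0,0,0],-1],[[0,0,0],[0,0,0],-1],[[0,0,0],[0,0,0],-1],[[0,0,0],[0,0,0],-1],[[0,0,0],[0,0,0],-1],[[0,0,0],[0,0,0],-1]]'
```

```text
time: 41.58
tool_pos: [609.7, -337.9, 152.2]
tcp_rot: [3.142, -0.0, 1.793]
contact_force: [0.4, -0.0, -7.9]
grip_width: 24.6
finger_force: 30.0
```

```bash
python3 -m pendant '[[[0,0,-0.03],[0,0,0],-1],[[0,0,-0.02],[0,0,0],-1],[[0,0,0],[0,0,0],-1],[[0,0,0],[0,0,0],-1],[[0,0,0],[0,0,0],-1],[[0,0,0],[0,0,0],-1],[[0,0,0],[0,0,0],-1],[[0,0,0],[0,0,0],-1],[[0,0,0],[0,0,0],-1],[[0,0,0],[0,0,0],-1]]'
```

```text
time: 42.42
tool_pos: [609.8, -338.1, 152.0]
tcp_rot: [3.141, 0.001, 1.793]
contact_force: [-4.6, 2.1, 5.3]
grip_width: 24.5
finger_force: 30.0
```

Contact (force went from −8 to +5 N). Release and retreat upward.

```bash
python3 -m pendant '[[[0,0,0],[0,0,0],-0.3],[[0,0,0],[0,0,0],-0.1],[[0,0,0],[0,0,0],0],[[0,0,0],[0,0,0],0],[[0,0,0],[0,0,0],0],[[0,0,0],[0,0,0],0],[[0,0,0.1],[0,0,0],0],[[0,0,0.3],[0,0,0],0],[[0,0,0.6],[0,0,0],0],[[0,0,0.8],[0,0,0],0]]'
python3 -m pendant '[[[0,0,0.8],[0,0,0],0],[[0,0.4,0.5],[0,0,0],0],[[0,0.8,0],[0,0,0],0],[[0,0.9,0],[0,0,0],0],[[0,0.9,0],[0,0,0],0],[[0,0.9,0],[0,0,0],0],[[0,0.9,0],[0,0,0],0],[[0,0.9,0],[0,0,0],0],[[0,0.9,0],[0,0,0],0],[[0,0.6,0],[0,0,0],0]]'
python3 - <<'E'
from h import *
a=cap('top','top7.png');b=cap('side','side7.png')
C=np.zeros((520,800,3),'u1');C[:,:400]=cv2.resize(a[95:225,390:490],(400,520),interpolation=cv2.INTER_CUBIC)
C[:,400:]=cv2.resize(b[180:375,350:500],(400,520),interpolation=cv2.INTER_CUBIC)
cv2.imwrite('pics/t9.png',C)
E
```

```text
time: 43.25
tool_pos: [609.0, -337.5, 204.2]
tcp_rot: [-3.139, -0.002, 1.793]
contact_force: [-0.8, -0.5, -0.1]
grip_width: 46.0
finger_force: 0.0
time: 44.08
tool_pos: [609.3, -118.5, 244.4]
tcp_rot: [3.141, -0.001, 1.795]
contact_force: [0.6, 0.2, 0.0]
grip_width: 45.9
finger_force: 0.0
```

View pics/t9.png

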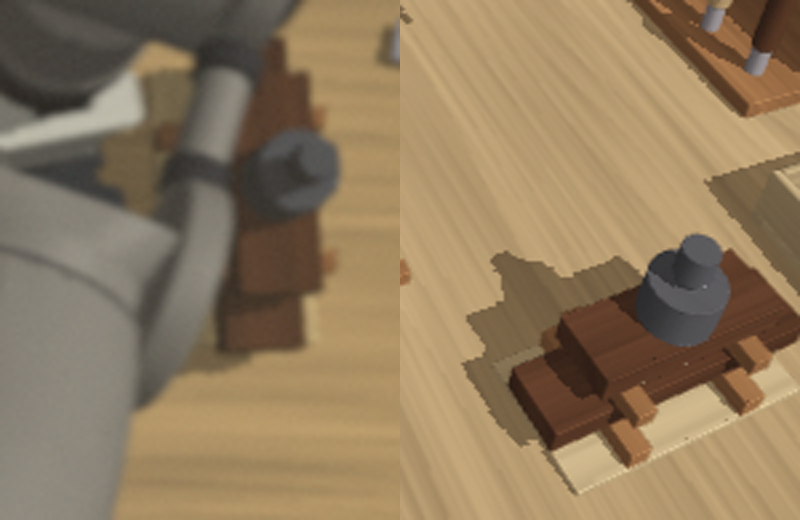

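The weight stands upright on the short board, knob top at (316,158) in the top crop and (700,247) in the side crop. I'll check how well it is centred.

```bash
python3 - <<'E'
from h import *
t=('top7.png',390+316/4-.4,95+158/4-.4);s=('side7.png',350+300/400*150-.4,180+248/520*195-.4)
print(onz(*t,164),onz(*s,164),tri(t,s))
# glue still standing: compare side patches
a=cv2.imread('pics/side0.png');b=cv2.imread('pics/side7.png');print(np.abs(a[215:265,302:325].astype(int)-b[215:265,302:325]).mean())
E
```

```text
[ 608.27705804 -337.89574346  164.        ] [ 607.5219998  -340.42446545  164.        ] [ 609.08859836 -338.97185078  161.50838388]
5.67304347826087
```

```bash
python3 -c "
from plant import bot
print(bot.close_job())"
```

```text
the job is handed in; nothing more can be done
None
```

The drying stack is built in the order asked and handed in at about 44 s of robot time. By camera, each board and the steel weight sit within about 2 mm of the stand's centre, each sticker is within about 5 mm of its bearer's centre, the weight is upright, and the glue bottle is still standing.

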